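Click the yellow filter in under the inspection camera

ROBOT

A 7-joint arm with a two-finger parallel gripper is mounted at the origin on the work surface. World frame = base frame: x ahead of the robot, y to its left, z up, the work surface at z = 0. Lengths are in m, angles in rad, forces in N, time in s.
With the tool pointing down it reaches from about 0.4 to 0.875 m from the base axis. Payload 6.5 kg.
Tool frame: the origin (TCP) lies on the centre line of the jaws, within the pads' length; the fingertips stand 22 mm ahead of it and the grasp point (between the pads) lies 3 mm ahead of it (ctrl.nose_length is the distance from the TCP to the fingertips, in m); x points along the fingers, z is the direction in which the jaws open and shut, and the axes are right-handed (so a half turn about x gives the same grasp; the last joint's range is limited). The gripper opens to 88 mm and grips with 3 to 60 N. Pads are 18 mm wide; open, the fingers measure 123 mm over their backs; the gripper's body (75 mm by 187 mm) begins 45 mm behind the grasp point.
Start: joints at [1.114, 0.536, -0.004, 1.538, 0.003, 1.067, -0.071], TCP at [0.248, -0.601, 0.261] pointing down, gripper open.
Joint ranges: [-2.7, 2.7], [-0.37, 2.16], [-1.27, 1.26], [0.24, 2.4], [-1.31, 4.45], [0.19, 1.91], [-2.76, 2.76]. Speed limits (rad/s): [2.39, 2.39, 3.14, 3.14, 3.14, 3.14, 3.14].

INTERFACE

Orientations are given as a unit quaternion [w, x, y, z].
In Python, from workcell import observe, eyes, ctrl, regions_of, landmark_of gives the robot as it stands. The module is installed in compiled form; this text tells all that it offers.
- The arm moves only by the tool apply_moves, never from a script. Its argument "plan" is a list of rows, each an object of numbers: "x", "y", "z": the shift along the world's x, y, z in units of 30 mm (1.0 is 30 mm); "turn": the turn about the world's z in units of 8 degrees (1.0 is 8 degrees). A call has 1 to 5 rows; each row is the pose to reach, as a shift and turn from the pose commanded when the call began; what a row does not reach only later rows make up. A row lasts 1/10 s, in which the tool goes at most 50 mm and 8.59 degrees, less where a joint would pass 70% of its speed; a pose out of reach is approached as far as the arm can. A call with a gripper value outside its range is refused whole. "jaw" is the closure, from 0 (fully open) to 1 (shut), set as the call begins (left out, the last holds). The fingers move at their own pace and stop on an object; the grip force is fixed at half the most. Time passes only in rows, so rows that repeat a pose let the fingers close. It gives the time, the measured TCP pose, the force and the opening at its end, in the units of the state.
- observe(): the state, without advancing time (a new reading comes with each control period).
- eyes.grab_frame(name): name is "side" or "top"; returns (picture, depth): 384x512x3 uint8, red, green, blue; 384x512 float32, m along the optical axis (not along the pixel's ray), 0 where there is no reading.
- eyes.get_calibration(name): a dict with "fx", "fy", "cx", "cy" (pixels), "dist" ([k1, k2, p1, p2, k3] as OpenCV has them; the pictures are not rectified), "position" and "orientation" of the camera in the world. Camera axes: x right, y down, z forward; pixel columns grow to the right and rows downward; lengths in m; the calibration is good to about 2 mm. A picture is of the moment at which its call begins. get_calibration takes no time and is no camera call.
- ctrl.hand_in(): hands the job in, once; it reports no verdict.
Trained networks look in the newest picture that a camera, given by its name, has taken for a name from the list of things; names that differ only in an ending like _2 or _b are one class to them, and where a whole thing is asked for, a point or a joint stands for the part that bears it (a point fixed in the world has none). Each returns a list of dicts, best first, with "score" (0 to 1); they miss things now and then, are a little off and sometimes report something else, mostly with a low value. They report only what shows in the picture. A call takes as long as a camera call.
- regions_of(label, camera): "region" (384x512 bool, what is visible of it) and "pixel" ([column, row] in pixels, amid what is visible of it).
- landmark_of(label, camera): "pixel" ([column, row] in pixels: a listed point, or the origin of a listed thing).
The state is a dict: "time_s": time; "q": joint angles; "qd": joint speeds; "tau": joint torques, N m; "tcp_pos": TCP position; "tool_rot": TCP orientation; "wrist_force": force on the tool from outside, world axes, zero at the start; "torque": the same for the moment, N m; "finger_gap": opening from 0.0 (shut) to 1.0 (fully open).
Only numpy, scipy, OpenCV 4.12 (cv2) and the standard library are available. Lean on these libraries where they do the work, as an engineer would, in place of code of your own. Each camera call takes 0.05 s, during which the arm holds its last target.

TASK

The circuit board under the inspection camera is to be viewed through the yellow filter: with a fingertip against the tabs on its edge, flick the filter wheel round by as many clicks as it takes until the yellow filter has clicked in under the lens, without running past it, and then take the hand away. Push lightly on the tabs and keep off the filter glasses. Do not shift the camera stand or the board on it, and leave everything else on the bench where it is.

Things in the scene. Friction and masses are not known exactly. Their poses are not given: they have to be found in the camera images.
- stand: Inspection camera stand, loose, 5 kg, rubber feet; slides if shoved with over 20 N. Origin: centre of the underside of its grey base plate (260 x 180 x 12 mm); x points from the wheel to the steel column (d 28 mm, at x = 100 mm, 313 mm high), z up. On the -x side the wheel's edge lies open, nothing above it and nothing below it down to the base plate.
- wheel_center (a point): Centre of the filter wheel (level spoked aluminium disc d 124 mm, 8 mm thick) on its upright axle, 160 mm above the bench, at x = -60 mm in the stand's frame. Above it a black arm, 44 mm wide, 180 to 188 mm high, comes from the column and ends 22 mm past the axle on the -x side; a lug beside the axle reaches 47 mm to +y.
- lens_axis (a point): Point of the lens's axis at the wheel's level, 40 mm from the wheel's centre towards the column (x = -20 mm in the stand's frame). A filter is in use when its centre is here. Over it: black lens d 45 mm, then a grey camera 44 mm square, 188 to 294 mm high. Under it a ring light d 92 mm, 92 to 108 mm high.
- filter_wheel (a joint): Turn of the wheel, rad, growing anticlockwise seen from above; endless both ways. Clicks: 0 and 6.283 yellow under the lens, 1.047 green, 2.094 smoke, 3.142 blue, 4.189 clear, 5.236 red. Starts at 2.094, 3.142 or 4.189. A tab takes up to about 4 N to move; past half-way (0.524 rad) the wheel snaps on into the next click by itself, before that it springs back.
- edge_tabs: Six finger tabs on the wheel's edge, turning with it; origin at the wheel's centre, x towards the yellow glass. Each is 8 mm wide, 12 mm high (154 to 166 mm above the bench), dark rubber-tipped, from the disc's edge (radius 62 mm) to radius 76 mm, at 30, 90, 150.. degrees from x, midway between filters: at rest two of them stand 30 degrees either side of the stand's -x direction.
- glass_yellow: The yellow filter, a round glass d 30 mm in the wheel, 9 mm thick, its faces 0.5 mm proud of the disc; origin at its centre, 40 mm from the wheel's centre. Going anticlockwise from above the order is yellow, red, clear, blue, smoke-black, green; this is the one wanted under the lens (blue then lies at the open edge, opposite).
- glass_red: The red filter, a round glass d 30 mm in the wheel, 9 mm thick, its faces 0.5 mm proud of the disc; origin at its centre, 40 mm from the wheel's centre. Going anticlockwise from above the order is yellow, red, clear, blue, smoke-black, green.
- glass_clear: The clear (near white) filter, a round glass d 30 mm in the wheel, 9 mm thick, its faces 0.5 mm proud of the disc; origin at its centre, 40 mm from the wheel's centre. Going anticlockwise from above the order is yellow, red, clear, blue, smoke-black, green.
- glass_blue: The blue filter, a round glass d 30 mm in the wheel, 9 mm thick, its faces 0.5 mm proud of the disc; origin at its centre, 40 mm from the wheel's centre. Going anticlockwise from above the order is yellow, red, clear, blue, smoke-black, green.
- glass_smoke: The smoke-black filter, a round glass d 30 mm in the wheel, 9 mm thick, its faces 0.5 mm proud of the disc; origin at its centre, 40 mm from the wheel's centre. Going anticlockwise from above the order is yellow, red, clear, blue, smoke-black, green.
- glass_green: The green filter, a round glass d 30 mm in the wheel, 9 mm thick, its faces 0.5 mm proud of the disc; origin at its centre, 40 mm from the wheel's centre. Going anticlockwise from above the order is yellow, red, clear, blue, smoke-black, green.
- board: Green circuit board 100 x 64 mm, about 20 mm high with its parts, loose on the stage plate under the lens; origin: centre of its underside (20 mm above the bench).
- tape_roll: Roll of green tape, a ring 80 mm across and 25 mm high, lying flat; a bystander, loose; origin at its underside.
- cutters: Teal-handled side cutters lying flat, 130 mm long, 12 mm high; a bystander, loose; origin at its underside.
- screwdriver: Orange-handled screwdriver lying on the bench; a bystander, loose; origin at its underside.
- dispenser: White solvent dispenser, 68 mm across and 120 mm high, with a steel dish top; a bystander, loose; origin at its underside.
- busbar_tray: Black two-compartment tray 140 x 100 x 30 mm with metal strips and discs; a bystander, loose; origin at its underside.
- flux_jar: Small amber jar, 48 mm across and 55 mm high, black cap; a bystander, loose; origin at its underside.

How it is judged:
By the outcome, as a careful person would: the job done as asked, in the order asked, and still so for the second after the job is handed in, with the robot touching nothing.
It also fails if it takes over 45 s, if anything falls off the work surface, if the arm or the gripper's body presses on something with over 40 N, if the wrist force passes 120 N, or if a joint passes its speed limit or range.

## Working session

There is one attempt and no reset: what is moved stays moved. The work goes in short steps, Python scripts to look and compute and a tool call to move; the robot and the scene stay as the last step left them, time stands still between calls to the robot, and variables do not carry over. Pictures are saved under pics/ and viewed, and the job is handed in when it is done.

Besides the shell and the picture viewer there is one more tool, called after "Request:" as name(argument=value, ...) on one line, values as JSON. apply_moves: Moves the arm, as the interface text tells. Its arguments: {"type":"object","properties":{"plan":{"type":"array"},"jaw":{"type":"number"}},"required":["plan"]}

```bash
mkdir -p pics; cat > h.py <<'E'
from workcell import observe, eyes, ctrl, regions_of, landmark_of
import numpy as np, cv2
from scipy.spatial.transform import Rotation as R
def cal(n):
    c=eyes.get_calibration(n); K=np.array([[c['fx'],0,c['cx']],[0,c['fy'],c['cy']],[0,0,1]]); q=c['orientation']
    return K,np.array(c['dist']),np.array(c['position']),R.from_quat([q[1],q[2],q[3],q[0]]).as_matrix()
def ray(n,px):
    K,d,p,M=cal(n); u=cv2.undistortPoints(np.array([[px]],float),K,d)[0,0]
    return p,M@np.array([u[0],u[1],1])
def atz(n,px,z):
    p,r=ray(n,px); return p+r*(z-p[2])/r[2]
def atd(n,px,D):
    p,r=ray(n,px); return p+r*D
def proj(n,X):
    K,d,p,M=cal(n); rv=cv2.Rodrigues(M.T)[0]; return cv2.projectPoints(np.array(X,float).reshape(-1,3),rv,-M.T@p,K,d)[0][:,0]
def save(n,f):
    im,D=eyes.grab_frame(n); cv2.imwrite('pics/'+f,im[:,:,::-1]); np.save('pics/'+f+'.npy',D); return im,D
E
python3 - <<'E'
from h import *
for n in('side','top'):
    im,D=save(n,n+'0.png'); K,d,p,M=cal(n); print(n,p.round(3),M[:,2].round(2),K[0,0])
    for l in('wheel_center','lens_axis','glass_yellow','glass_red','glass_clear','glass_blue','glass_smoke','glass_green','stand','edge_tabs'):
        r=landmark_of(l,n); print(l,[(np.round(a['pixel'],1),round(a['score'],2)) for a in r[:2]])
print(observe())
E
```

```text
side [ 1.082 -0.639  0.779] [-0.5   0.64 -0.58] 363.5734013589026
wheel_center [(array([270.9, 176.8]), 0.69), (array([216.9, 217. ]), 0.31)]
lens_axis [(array([257.9, 191.3]), 0.57)]
glass_yellow []
glass_red [(array([304.5, 166.1]), 0.47), (array([261.7, 230.6]), 0.34)]
glass_clear [(array([276.8, 180.4]), 0.19)]
glass_blue [(array([276.1, 182.6]), 0.39)]
glass_smoke []
glass_green []
stand [(array([258.3, 230.8]), 0.68)]
edge_tabs []
top [0.382 0.052 1.036] [ 0.16 -0.01 -0.99] 365.02561033128376
wheel_center [(array([227.9, 182. ]), 0.7)]
lens_axis [(array([244.3, 178.6]), 0.68), (array([148.1, 265.3]), 0.29)]
glass_yellow [(array([226.1, 198.5]), 0.49)]
glass_red [(array([238.1, 192.6]), 0.5)]
glass_clear []
glass_blue [(array([227.9, 197.7]), 0.73), (array([379.2, 223. ]), 0.53)]
glass_smoke []
glass_green [(array([214.9, 186.8]), 0.45)]
stand [(array([251.3, 186.8]), 0.83)]
edge_tabs [(array([266. , 245.5]), 0.48)]
{'time_s': 1.1, 'q': array([ 1.11380547,  0.53637055, -0.00441598,  1.5378872 ,  0.00260128,
        1.06732743, -0.07117393]), 'qd': array([-0.00153174, -0.00102019, -0.00058005,  0.0023065 , -0.00159386,
        0.0007172 ,  0.0001951 ]), 'tau': array([ 2.48076940e-04, -5.70912158e+01,  9.90275145e-01, -2.51921225e+01,
       -5.62630326e-02,  1.06620305e-02,  2.08042266e-06]), 'tcp_pos': array([ 0.24760476, -0.60098476,  0.26073984]), 'tool_rot': array([ 0.58757805,  0.39337664,  0.58757764, -0.39339468]), 'wrist_force': array([-0.30558248, -1.12890672, -0.07831085]), 'torque': array([-0.00548793,  0.00589598, -0.00287053]), 'finger_gap': 1.0059566219609315}
```

```bash
python3 - <<'E'
import cv2
a=cv2.imread('pics/top0.png');b=cv2.imread('pics/side0.png')
cv2.imwrite('pics/t0z.png',cv2.resize(a[120:270,140:340],None,fx=4,fy=4,interpolation=cv2.INTER_CUBIC))
cv2.imwrite('pics/s0z.png',cv2.resize(b[100:250,180:380],None,fx=4,fy=4,interpolation=cv2.INTER_CUBIC))
E
```

```text
(no output)
```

View pics/top0.png

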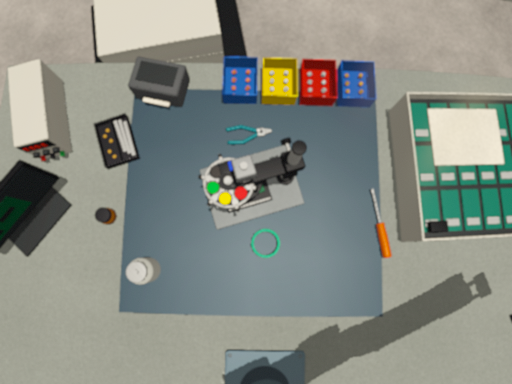

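View pics/side0.png

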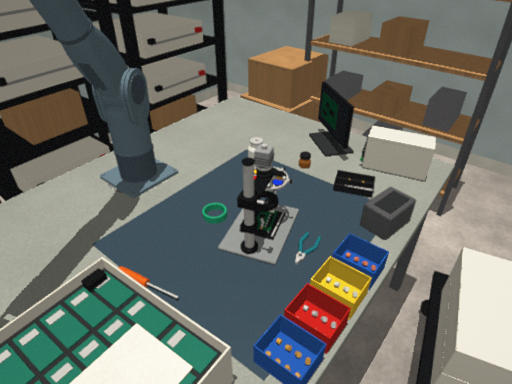

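```bash
sleep 1
```

```text
(no output)
```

View pics/t0z.png

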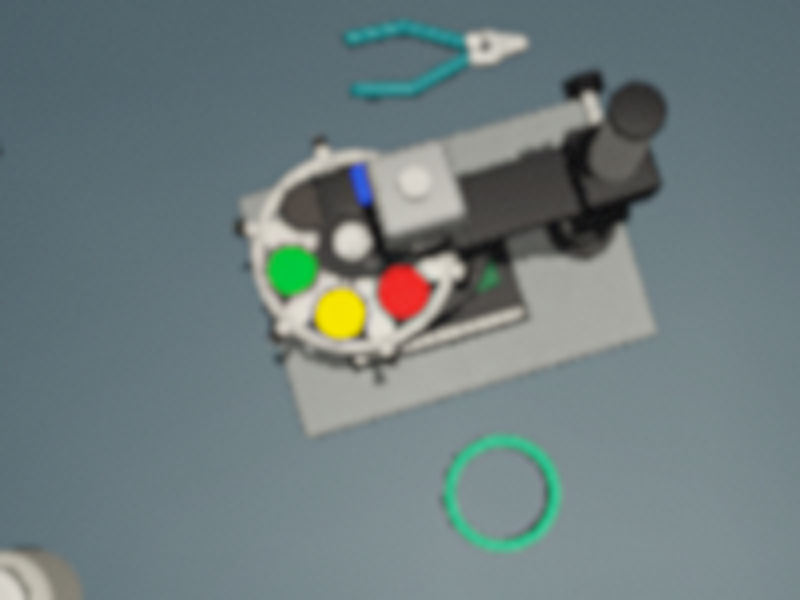

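View pics/s0z.png

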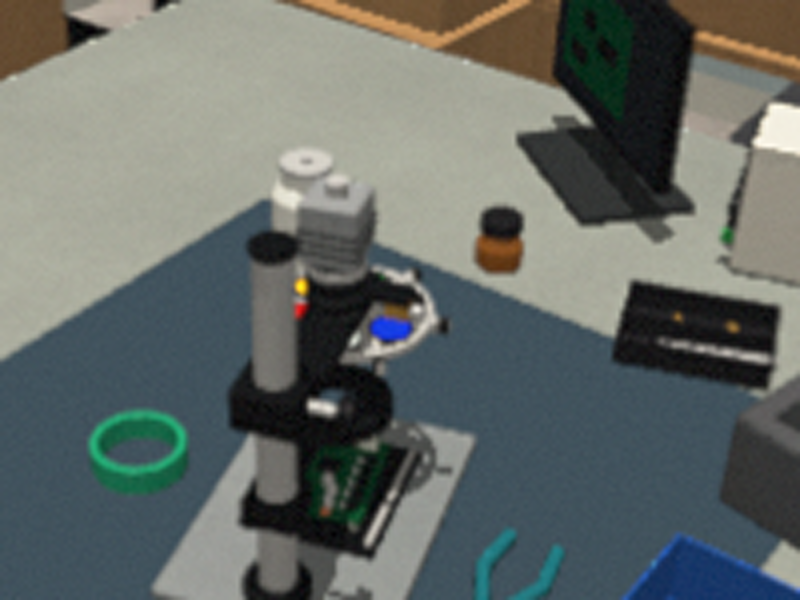

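Clear is under the lens (yellow at zoom px (340,313), red (403,292) next to the camera, then hidden clear, blue at top), so the wheel is at 4.189 and needs two clicks anticlockwise. Next I measure the wheel.

```bash
cat > fit.py <<'E'
from h import *
from scipy.optimize import least_squares
import sys
def hues(im):
    hsv=cv2.cvtColor(im,cv2.COLOR_RGB2HSV); h,s,v=[hsv[...,i].astype(int) for i in range(3)]
    ok=(s>150)&(v>90)
    return dict(yellow=ok&(h>22)&(h<36)&(v>150),red=ok&((h<6)|(h>174)),green=ok&(h>50)&(h<75)&(v>120),blue=ok&(h>110)&(h<130))
E
python3 - <<'E'
from fit import *
im=cv2.imread('pics/top0.png')[:,:,::-1].copy(); D=np.load('pics/top0.png.npy')
P={}
for k,m in hues(im).items():
    w=np.zeros_like(m); w[155:215,190:265]=1; m=m&w
    n,l,st,c=cv2.connectedComponentsWithStats(m.astype(np.uint8)); i=1+np.argmax(st[1:,4])
    mm=l==i; d=np.median(D[mm]); X=atz('top',c[i],.1645); P[k]=X
    print(k,st[i,4],c[i].round(1),'z by depth',atd('top',c[i],d).round(4),'atz',X.round(4))
ang={'yellow':0,'red':1,'green':-1}
def f(p): return np.concatenate([P[k][:2]-(p[:2]+.04*np.array([np.cos(p[2]+ang[k]*np.pi/3),np.sin(p[2]+ang[k]*np.pi/3)])) for k in ang])
s=least_squares(f,[*P['yellow'][:2],-1.5+3.1]); 
for a0 in(0,2,4):
    s2=least_squares(f,[*P['yellow'][:2],a0]); s=s2 if s2.cost<s.cost else s
a=(s.x[2]+2*np.pi/3); print('c',s.x[:2],'yellow deg',np.degrees(s.x[2]),'stand x deg',np.degrees(a),'res',s.fun.round(4))
# triangulate wheel centre
p1,r1=ray('top',[227.9,182]);p2,r2=ray('side',[270.9,176.8])
A=np.stack([r1,-r2],1);t=np.linalg.lstsq(A,p2-p1,rcond=None)[0];print('tri',p1+r1*t[0],p2+r2*t[1])
for q in [(300,435),(653,332),(243,198)]:
    px=(q[0]/4+140-.375,q[1]/4+120-.375); print(atz('top',px,.012).round(4))
# depth z map around
o=observe(); q=o['tool_rot']; M=R.from_quat([q[1],q[2],q[3],q[0]]).as_matrix(); print(M.round(3))
E
```

```text
yellow 122 [224.8 198.1] z by depth [0.5037 0.1105 0.1648] atz [0.5037 0.1105 0.1645]
red 132 [240.2 192.3] z by depth [0.5185 0.0735 0.1651] atz [0.5186 0.0736 0.1645]
green 106 [212.5 187.1] z by depth [0.5301 0.141  0.1648] atz [0.5301 0.141  0.1645]
blue 33 [229.8 166.2] z by depth [0.5826 0.1007 0.165 ] atz [0.5828 0.1007 0.1645]
c [0.54378511 0.10390998] yellow deg 170.39895171885217 stand x deg 290.3989517188522 res [-0.0006 -0.0001  0.0003  0.0005  0.0003 -0.0004]
tri [0.54421886 0.10438842 0.15966433] [0.55027112 0.10988003 0.1611168 ]
[0.4389 0.1468 0.012 ]
[ 0.5163 -0.101   0.012 ]
[0.6077 0.1935 0.012 ]
[[-0.     0.925  0.381]
 [-0.     0.381 -0.925]
 [-1.    -0.     0.   ]]
```

Request:
apply_moves(plan=[{"z":1.6},{"z":3.2},{"z":4.7},{"x":0.67,"y":1.45,"z":4.7},{"x":1.34,"y":2.9,"z":4.7}], jaw=1)

```text
$.plan[0]: bad value
```

Request:
apply_moves(plan=[{"x":0.67,"y":1.45},{"x":1.34,"y":2.9},{"x":2.0,"y":4.35,"turn":0.5},{"x":2.67,"y":5.8,"turn":1.0},{"x":3.34,"y":7.25,"turn":1.5}])

```text
$.plan[0]: bad value
```

Request:
apply_moves(plan=[{"x":0.67,"y":1.45},{"x":1.34,"y":2.9},{"x":2.0,"y":4.35,"turn":0.5},{"x":2.67,"y":5.8,"turn":1.0},{"x":3.34,"y":7.25,"turn":1.5}])

```text
$.plan[0]: bad value
```

Each row probably needs all four numbers.

Request:
apply_moves(plan=[{"x":0,"y":0,"z":1.6,"turn":0},{"x":0,"y":0,"z":3.2,"turn":0},{"x":0,"y":0,"z":4.7,"turn":0},{"x":0.67,"y":1.45,"z":4.7,"turn":0},{"x":1.34,"y":2.9,"z":4.7,"turn":0}], jaw=1)

```text
time_s: 1.6
tcp_pos: [0.2879, -0.5143, 0.4034]
tool_rot: [0.588, 0.394, 0.586, -0.395]
wrist_force: [1.3, 0.0, 0.1]
finger_gap: 0.57
```

Request:
apply_moves(plan=[{"x":0.69,"y":1.48,"z":0,"turn":0},{"x":1.38,"y":2.96,"z":0,"turn":0},{"x":2.07,"y":4.44,"z":0,"turn":0.5},{"x":2.76,"y":5.92,"z":0,"turn":1.0},{"x":3.45,"y":7.4,"z":0,"turn":1.4}])

```text
time_s: 2.1
tcp_pos: [0.3918, -0.2901, 0.402]
tool_rot: [0.624, 0.333, 0.623, -0.333]
wrist_force: [2.1, -0.5, 0.6]
finger_gap: 0.117
```

Request:
apply_moves(plan=[{"x":0.69,"y":1.48,"z":0,"turn":0},{"x":1.38,"y":2.96,"z":0,"turn":0},{"x":2.07,"y":4.44,"z":0,"turn":0.5},{"x":2.76,"y":5.92,"z":0,"turn":1.0},{"x":3.45,"y":7.4,"z":0,"turn":1.4}])

```text
time_s: 2.6
tcp_pos: [0.4953, -0.0682, 0.4021]
tool_rot: [0.653, 0.271, 0.653, -0.271]
wrist_force: [0.6, -0.2, -0.0]
finger_gap: 0.005
```

Request:
apply_moves(plan=[{"x":0.69,"y":1.48,"z":0,"turn":0},{"x":1.38,"y":2.96,"z":0,"turn":0},{"x":2.07,"y":4.44,"z":0,"turn":0.3},{"x":2.76,"y":5.92,"z":0,"turn":0.6},{"x":3.45,"y":7.4,"z":0,"turn":0.6}])

```text
time_s: 3.1
tcp_pos: [0.599, 0.1536, 0.4018]
tool_rot: [0.664, 0.244, 0.664, -0.244]
wrist_force: [1.5, -0.8, -0.0]
finger_gap: 0.008
```

Request:
apply_moves(plan=[{"x":0.75,"y":1.3,"z":0,"turn":0},{"x":0.75,"y":1.3,"z":-1.6,"turn":0},{"x":0.75,"y":1.3,"z":-3.2,"turn":0},{"x":0.75,"y":1.3,"z":-4.7,"turn":0},{"x":0.75,"y":1.3,"z":-5.0,"turn":0}])

```text
time_s: 3.6
tcp_pos: [0.618, 0.1894, 0.2462]
tool_rot: [0.661, 0.242, 0.666, -0.246]
wrist_force: [-0.9, 0.1, 0.1]
finger_gap: 0.006
```

```bash
python3 - <<'E'
from h import *
for n in('side','top'):
    im,D=save(n,n+'1.png')
    r=proj(n,[observe()['tcp_pos'],[.5438,.1039,.16]]).astype(int); print(r)
    y,x=r[1]; x,y=r[1]; x=max(100,min(x,412)); y=max(75,y)
    a=im[y-75:y+75,x-100:x+100,::-1]; cv2.imwrite('pics/%s1z.png'%n,cv2.resize(a,None,fx=4,fy=4,interpolation=cv2.INTER_CUBIC))
o=observe();print(o['tcp_pos'],o['wrist_force'],o['q'])
E
```

```text
[[306 148]
 [268 177]]
[[188 140]
 [228 182]]
[0.62036794 0.19064031 0.25099469] [-0.2674583   0.16715679  0.72215666] [-0.03094513  0.59759685 -0.50085631  1.52477622  0.3074596   1.10078177
 -1.3048206 ]
```

View pics/side1z.png

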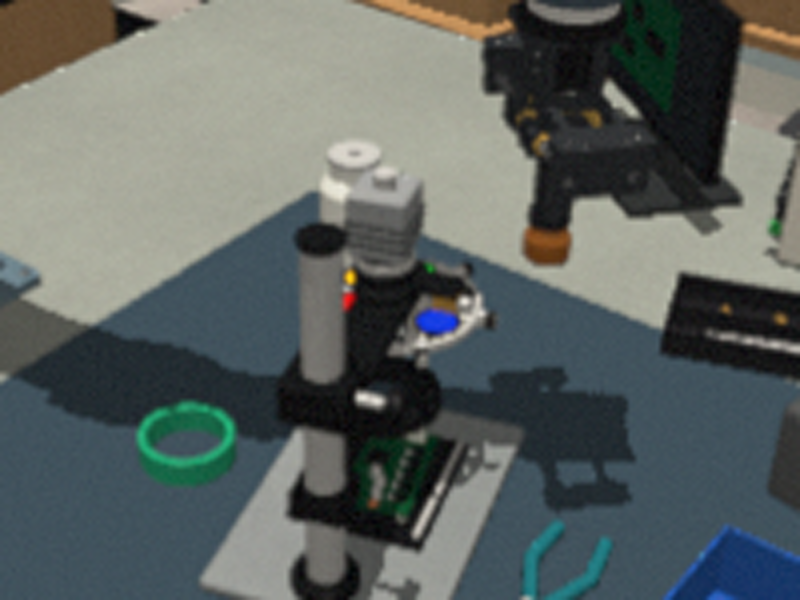

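View pics/top1z.png

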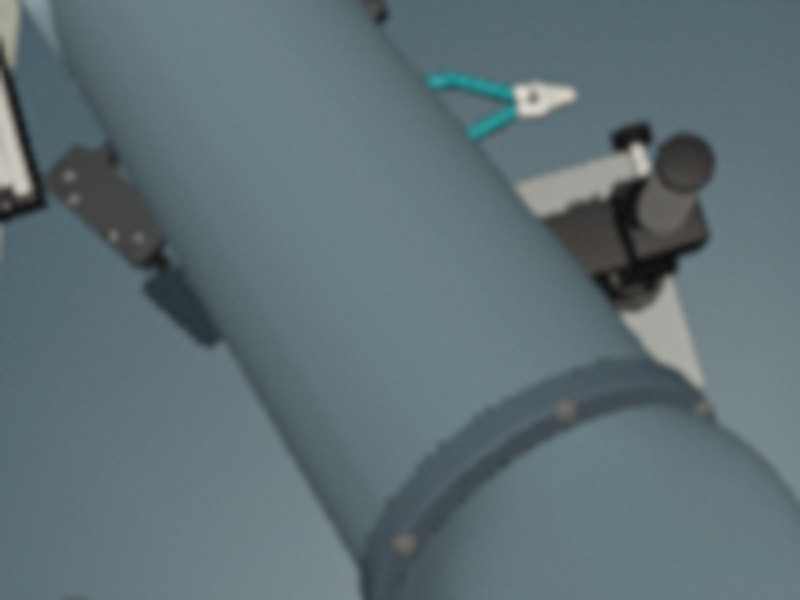

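```bash
python3 - <<'E'
from h import *
D=np.load('pics/side1.png.npy'); t=observe()['tcp_pos']
print(ctrl.nose_length)
print(proj('side',[t,t-[0,0,.022],t+[0,0,.042]]).round(1))
for z in [(548,185),(548,215),(548,235),(548,250),(548,258),(535,245),(562,245),(640,150),(510,60)]:
    px=(z[0]/4+168,z[1]/4+102); d=D[int(px[1]),int(px[0])]; print(z,np.round(px,1),d,(atd('side',px,d)-t).round(4))
im=cv2.imread('pics/side1.png'); 
for p in proj('side',[t,t-[0,0,.022]]): cv2.circle(im,tuple(int(v) for v in p),1,(255,0,255),-1)
cv2.imwrite('pics/side1b.png',im)
E
```

```text
0.022
[[307.1 147.7]
 [306.5 154.2]
 [308.3 135. ]]
(548, 185) [305.  148.2] 0.96662736 [ 0.0402 -0.0834  0.0493]
(548, 215) [305.  155.8] 1.065388 [ 0.0051 -0.0173 -0.0175]
(548, 235) [305.  160.8] 1.4185383 [-0.139   0.2431 -0.2141]
(548, 250) [305.  164.5] 1.4282737 [-0.1378  0.2437 -0.2312]
(548, 258) [305.  166.5] 1.4285002 [-0.1351  0.2403 -0.2377]
(535, 245) [301.8 163.2] 1.4327087 [-0.1515  0.2413 -0.2295]
(562, 245) [308.5 163.2] 1.4319104 [-0.1303  0.2573 -0.2291]
(640, 150) [328.  139.5] 0.9535973 [ 0.085  -0.0451  0.0746]
(510, 60) [295.5 117. ] 1.0646516 [-0.0576  0.0171  0.0754]
```

View pics/side1b.png

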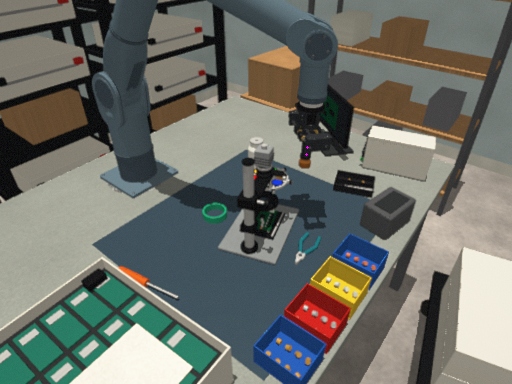

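Request:
apply_moves(plan=[{"x":0,"y":0,"z":-1.3,"turn":0},{"x":0,"y":0,"z":-2.6,"turn":0},{"x":-0.3,"y":-0.34,"z":-2.6,"turn":0},{"x":-0.6,"y":-0.68,"z":-2.6,"turn":0},{"x":-0.9,"y":-1.0,"z":-2.6,"turn":0}])

```text
time_s: 4.2
tcp_pos: [0.5957, 0.1614, 0.1769]
tool_rot: [0.665, 0.245, 0.662, -0.243]
wrist_force: [0.3, -0.1, -0.1]
finger_gap: 0.004
```

```bash
cat > st.py <<'E'
from h import *
import sys
im,D=save('side',sys.argv[1]+'.png'); cv2.imwrite('pics/'+sys.argv[1]+'z.png',cv2.resize(im[115:235,190:350,::-1],None,fx=5,fy=5,interpolation=cv2.INTER_CUBIC))
o=observe(); t=o['tcp_pos']; v=t[:2]-[.5438,.1039]; q=o['tool_rot']; M=R.from_quat([q[1],q[2],q[3],q[0]]).as_matrix()
print(o['time_s'],t.round(4),'r',np.hypot(*v).round(4),'th',np.degrees(np.arctan2(v[1],v[0])).round(1),'jaw+90',np.degrees(np.arctan2(M[1,2],M[0,2])).round(1)+90,o['wrist_force'].round(2))
E
python3 st.py s2
```

```text
4.25 [0.5946 0.1594 0.1768] r 0.0752 th 47.5 jaw+90 49.5 [-1.28 -2.33 -0.39]
```

View pics/s2z.png

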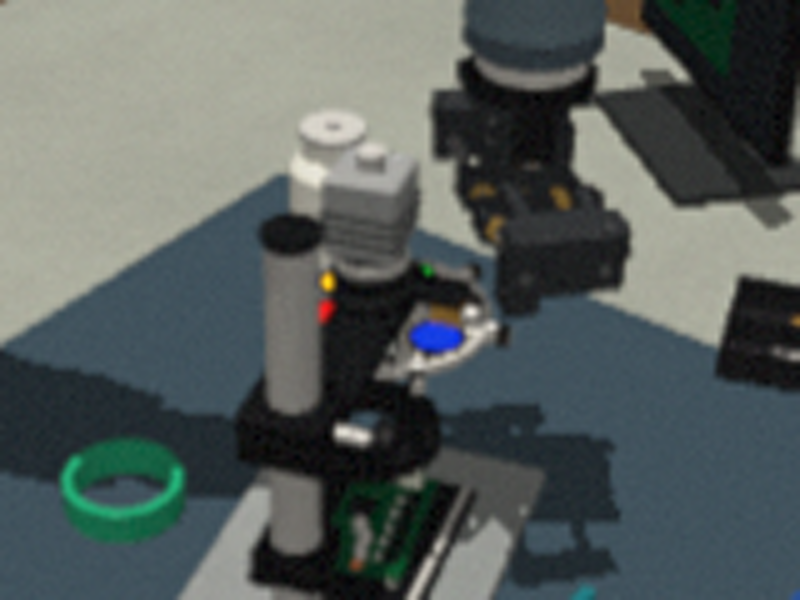

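```bash
python3 - <<'E'
from h import *
c=np.array([.5438,.1039])
for a in(17.5,77.5,137.5): 
    p=proj('side',[[*(c+.076*np.array([np.cos(np.radians(a)),np.sin(np.radians(a))])),.160]])[0]; print(a,(p-[190,115])*5)
t=observe()['tcp_pos']; print((proj('side',[t,t-[0,0,.022]])-[190,115])*5)
E
```

```text
17.5 [510.4250276  336.60156211]
77.5 [481.42260236 268.53401945]
137.5 [367.86043338 245.67240117]
[[512.10864745 277.34581828]
 [509.96925071 307.36451191]]
```

```bash
cat > arc.py <<'E'
import numpy as np
def arc(p,yaw,ths,r,z):
    c=np.array([.5438,.1039])
    for t in ths:
        a=np.radians(t); q=c+r*np.array([np.cos(a),np.sin(a)]); print(t,((q-p[:2])/.03).round(2),round((z-p[2])/.03,2),round((t-yaw)/8,2))
E
python3 -c "
from arc import *
arc([.5946,.1594,.1768],49.5,[52,56,60,64,68,72,76,80,84,88,92,96,100,104,107],.073,.174)"
```

```text
52 [-0.2   0.07] -0.09 0.31
56 [-0.33  0.17] -0.09 0.81
60 [-0.48  0.26] -0.09 1.31
64 [-0.63  0.34] -0.09 1.81
68 [-0.78  0.41] -0.09 2.31
72 [-0.94  0.46] -0.09 2.81
76 [-1.1   0.51] -0.09 3.31
80 [-1.27  0.55] -0.09 3.81
84 [-1.44  0.57] -0.09 4.31
88 [-1.61  0.58] -0.09 4.81
92 [-1.78  0.58] -0.09 5.31
96 [-1.95  0.57] -0.09 5.81
100 [-2.12  0.55] -0.09 6.31
104 [-2.28  0.51] -0.09 6.81
107 [-2.4   0.48] -0.09 7.19
```

Request:
apply_moves(plan=[{"x":-0.2,"y":0.07,"z":-0.09,"turn":0.3},{"x":-0.33,"y":0.17,"z":-0.09,"turn":0.8},{"x":-0.48,"y":0.26,"z":-0.09,"turn":1.3},{"x":-0.63,"y":0.34,"z":-0.09,"turn":1.8},{"x":-0.78,"y":0.41,"z":-0.09,"turn":2.3}])

```text
time_s: 4.75
tcp_pos: [0.5717, 0.1748, 0.1727]
tool_rot: [0.696, 0.134, 0.693, -0.132]
wrist_force: [1.7, -0.5, 0.4]
finger_gap: 0.006
```

```bash
python3 st.py s3
```

```text
4.8 [0.5709 0.1751 0.1726] r 0.0762 th 69.2 jaw+90 68.5 [ 0.1  -1.12 -0.23]
```

View pics/s3z.png

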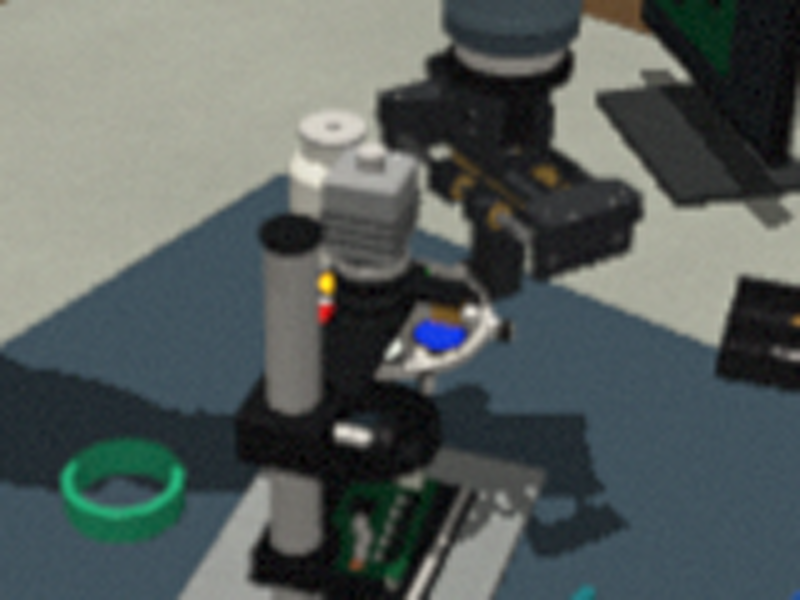

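```bash
python3 -c "
from arc import *
arc([.5709,.1751,.1726],68.5,[72,76,80,84,88,92,96,100,104,107],.0745,.1726)"
```

```text
72 [-0.14 -0.01] 0.0 0.44
76 [-0.3   0.04] 0.0 0.94
80 [-0.47  0.07] 0.0 1.44
84 [-0.64  0.1 ] 0.0 1.94
88 [-0.82  0.11] 0.0 2.44
92 [-0.99  0.11] 0.0 2.94
96 [-1.16  0.1 ] 0.0 3.44
100 [-1.33  0.07] 0.0 3.94
104 [-1.5   0.04] 0.0 4.44
107 [-1.63  0.  ] 0.0 4.81
```

Request:
apply_moves(plan=[{"x":-0.14,"y":0,"z":0,"turn":0.45},{"x":-0.3,"y":0.04,"z":0,"turn":0.95},{"x":-0.47,"y":0.07,"z":0,"turn":1.45},{"x":-0.64,"y":0.1,"z":0,"turn":1.95},{"x":-0.82,"y":0.11,"z":0,"turn":2.45}])

```text
time_s: 5.3
tcp_pos: [0.5478, 0.1787, 0.1728]
tool_rot: [0.709, 0.015, 0.705, -0.013]
wrist_force: [4.1, 2.6, -0.9]
finger_gap: 0.004
```

```bash
python3 st.py s4
```

```text
5.35 [0.5469 0.1787 0.1727] r 0.0748 th 87.6 jaw+90 88.0 [2.06 1.06 0.72]
```

View pics/s4z.png

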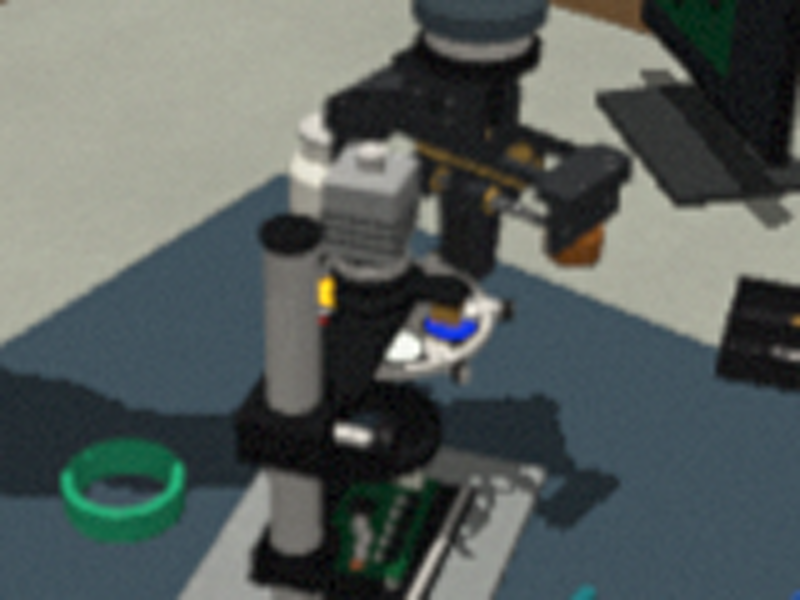

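Request:
apply_moves(plan=[{"x":-0.17,"y":0,"z":0,"turn":0.5},{"x":-0.34,"y":-0.01,"z":0,"turn":1.0},{"x":-0.51,"y":-0.04,"z":0,"turn":1.5},{"x":-0.68,"y":-0.07,"z":0,"turn":2.0},{"x":-0.81,"y":-0.11,"z":0,"turn":2.4}])

```text
time_s: 5.85
tcp_pos: [0.5219, 0.174, 0.1719]
tool_rot: [0.7, -0.104, 0.699, 0.104]
wrist_force: [-0.1, 0.6, 0.4]
finger_gap: 0.004
```

```bash
python3 st.py s5
```

```text
5.9 [0.5214 0.1737 0.1717] r 0.0733 th 107.8 jaw+90 107.0 [ 0.43 -0.12 -0.73]
```

View pics/s5z.png

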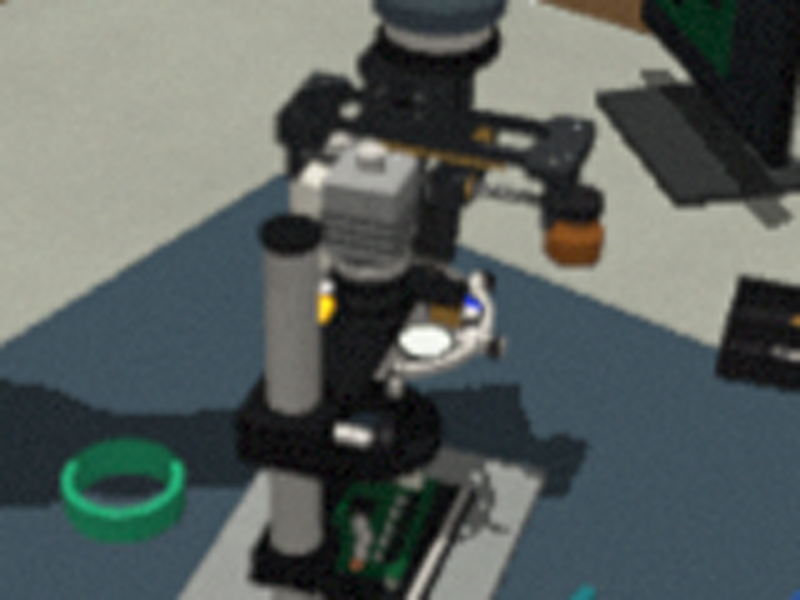

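Request:
apply_moves(plan=[{"x":-0.1,"y":0.32,"z":0,"turn":0},{"x":-0.2,"y":0.64,"z":0,"turn":0},{"x":-0.3,"y":0.95,"z":0,"turn":0},{"x":-0.4,"y":1.27,"z":0,"turn":0},{"x":-0.4,"y":1.27,"z":0,"turn":0}])

```text
time_s: 6.4
tcp_pos: [0.5087, 0.2139, 0.1713]
tool_rot: [0.699, -0.104, 0.699, 0.105]
wrist_force: [-0.8, 0.3, -0.2]
finger_gap: 0.01
```

```bash
python3 st.py s6;  python3 -c "
from arc import *
arc([.5094,.2118,.172],107,[99,91,83,75,67,59,51,47],.116,.172)"
```

```text
6.45 [0.5091 0.2127 0.1711] r 0.1142 th 107.7 jaw+90 106.9 [-0.28  0.44 -0.02]
99 [0.54 0.22] 0.0 -1.0
91 [1.08 0.27] 0.0 -2.0
83 [1.62 0.24] 0.0 -3.0
75 [2.15 0.14] 0.0 -4.0
67 [ 2.66 -0.04] 0.0 -5.0
59 [ 3.14 -0.28] 0.0 -6.0
51 [ 3.58 -0.59] 0.0 -7.0
47 [ 3.78 -0.77] 0.0 -7.5
```

View pics/s6z.png

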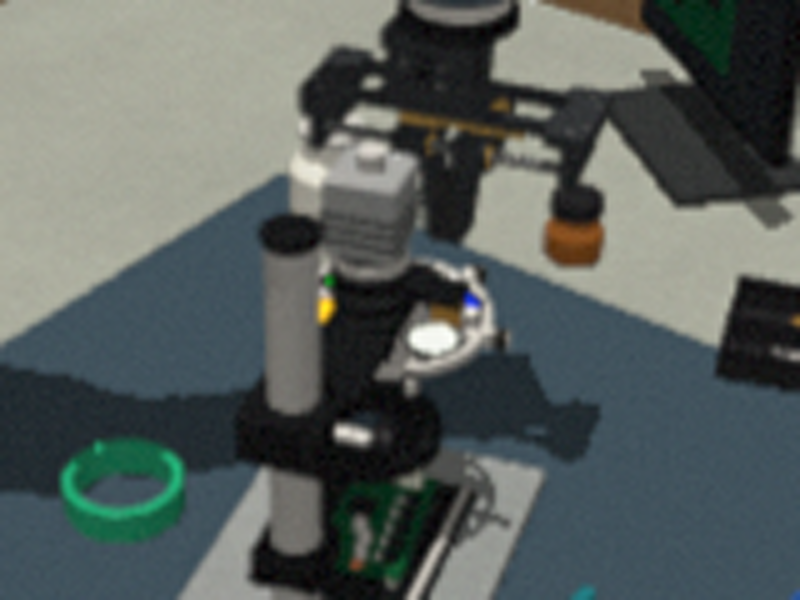

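One click done: clear is now at px (434,339), where blue was. The tabs are at rest again and the stand looks unmoved. I'm going back for the second click.

Request:
apply_moves(plan=[{"x":0.54,"y":0.22,"z":0,"turn":-1.0},{"x":1.08,"y":0.27,"z":0,"turn":-2.0},{"x":1.62,"y":0.24,"z":0,"turn":-3.0},{"x":2.15,"y":0.14,"z":0,"turn":-4.0},{"x":2.66,"y":-0.04,"z":0,"turn":-5.0}])

```text
time_s: 6.95
tcp_pos: [0.5901, 0.2099, 0.1709]
tool_rot: [0.692, 0.144, 0.692, -0.144]
wrist_force: [-1.1, 0.0, 0.4]
finger_gap: 0.004
```

Request:
apply_moves(plan=[{"x":0.48,"y":-0.24,"z":0,"turn":-1.0},{"x":0.92,"y":-0.55,"z":0,"turn":-2.0},{"x":1.12,"y":-0.73,"z":0,"turn":-2.5},{"x":1.12,"y":-0.73,"z":0,"turn":-2.5},{"x":1.12,"y":-0.73,"z":0,"turn":-2.5}])

```text
time_s: 7.45
tcp_pos: [0.6226, 0.1882, 0.1708]
tool_rot: [0.657, 0.26, 0.658, -0.26]
wrist_force: [-0.7, -0.4, -0.1]
finger_gap: 0.004
```

```bash
python3 st.py s7
```

```text
7.5 [0.6224 0.1887 0.1709] r 0.1156 th 47.2 jaw+90 46.9 [ 0.46 -0.06  0.54]
```

Request:
apply_moves(plan=[{"x":-0.23,"y":-0.25,"z":0.05,"turn":0},{"x":-0.46,"y":-0.5,"z":0.05,"turn":0},{"x":-0.7,"y":-0.75,"z":0.05,"turn":0},{"x":-0.93,"y":-1.0,"z":0.05,"turn":0},{"x":-0.93,"y":-1.0,"z":0.05,"turn":0}])

```text
time_s: 8.0
tcp_pos: [0.5941, 0.1564, 0.1725]
tool_rot: [0.657, 0.26, 0.657, -0.261]
wrist_force: [-0.5, -0.1, 0.4]
finger_gap: 0.006
```

```bash
python3 st.py s8; python3 -c "
from arc import *
arc([.5945,.1587,.1724],46.9,[51,55,59,63,67,71,75,79,83,87,91,95,99,103,107],.0745,.1724)"
```

```text
8.05 [0.5946 0.1574 0.1726] r 0.0738 th 46.4 jaw+90 46.7 [-0.08 -0.66  0.78]
51 [-0.13  0.1 ] 0.0 0.51
55 [-0.27  0.21] 0.0 1.01
59 [-0.41  0.3 ] 0.0 1.51
63 [-0.56  0.39] 0.0 2.01
67 [-0.72  0.46] 0.0 2.51
71 [-0.88  0.52] 0.0 3.01
75 [-1.05  0.57] 0.0 3.51
79 [-1.22  0.61] 0.0 4.01
83 [-1.39  0.64] 0.0 4.51
87 [-1.56  0.65] 0.0 5.01
91 [-1.73  0.66] 0.0 5.51
95 [-1.91  0.65] 0.0 6.01
99 [-2.08  0.63] 0.0 6.51
103 [-2.25  0.59] 0.0 7.01
107 [-2.42  0.55] 0.0 7.51
```

Request:
apply_moves(plan=[{"x":-0.13,"y":0.12,"z":0,"turn":0.5},{"x":-0.27,"y":0.23,"z":0,"turn":1.0},{"x":-0.41,"y":0.32,"z":0,"turn":1.5},{"x":-0.56,"y":0.41,"z":0,"turn":2.0},{"x":-0.72,"y":0.48,"z":0,"turn":2.5}])

```text
time_s: 8.55
tcp_pos: [0.5739, 0.1732, 0.1727]
tool_rot: [0.693, 0.141, 0.692, -0.141]
wrist_force: [1.8, -0.3, 0.1]
finger_gap: 0.005
```

Request:
apply_moves(plan=[{"x":-0.16,"y":0.06,"z":0,"turn":0.5},{"x":-0.33,"y":0.11,"z":0,"turn":1.0},{"x":-0.5,"y":0.15,"z":0,"turn":1.5},{"x":-0.67,"y":0.18,"z":0,"turn":2.0},{"x":-0.84,"y":0.19,"z":0,"turn":2.5}])

```text
time_s: 9.05
tcp_pos: [0.5492, 0.1794, 0.1729]
tool_rot: [0.708, 0.019, 0.706, -0.018]
wrist_force: [3.3, 2.0, -2.1]
finger_gap: 0.003
```

```bash
python3 st.py s9
```

```text
9.1 [0.5483 0.1795 0.1728] r 0.0757 th 86.6 jaw+90 87.2 [ 3.11  1.45 -0.7 ]
```

View pics/s9z.png

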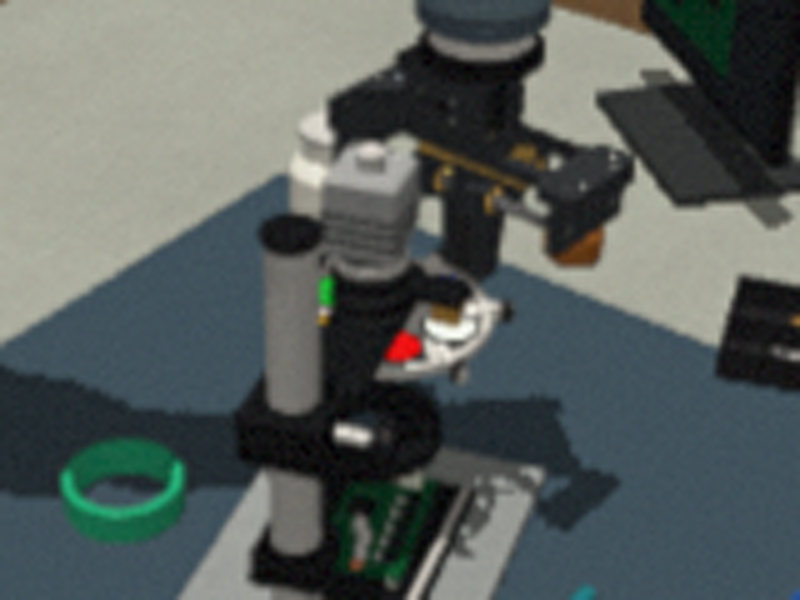

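Same as in the first push: red is coming round at (403,348), and the push force is about 3.5 N. I'll carry on past half-way, then move out.

Request:
apply_moves(plan=[{"x":-0.17,"y":0.01,"z":0,"turn":0.5},{"x":-0.35,"y":0,"z":0,"turn":1.0},{"x":-0.52,"y":-0.02,"z":0,"turn":1.5},{"x":-0.69,"y":-0.06,"z":0,"turn":2.0},{"x":-0.86,"y":-0.1,"z":0,"turn":2.5}])

```text
time_s: 9.6
tcp_pos: [0.5224, 0.1756, 0.1726]
tool_rot: [0.699, -0.104, 0.699, 0.104]
wrist_force: [-0.0, -0.4, -0.2]
finger_gap: 0.005
```

Request:
apply_moves(plan=[{"x":-0.1,"y":0.32,"z":0,"turn":0},{"x":-0.2,"y":0.64,"z":0,"turn":0},{"x":-0.3,"y":0.95,"z":0,"turn":0},{"x":-0.4,"y":1.27,"z":0,"turn":0},{"x":-0.5,"y":1.6,"z":0,"turn":0}])

```text
time_s: 10.1
tcp_pos: [0.5071, 0.2247, 0.1726]
tool_rot: [0.7, -0.103, 0.699, 0.103]
wrist_force: [-0.2, -0.0, 0.0]
finger_gap: 0.009
```

```bash
python3 st.py s10
```

```text
10.15 [0.5063 0.2268 0.1728] r 0.1285 th 107.0 jaw+90 106.9 [-0.9   1.29  0.22]
```

View pics/s10z.png

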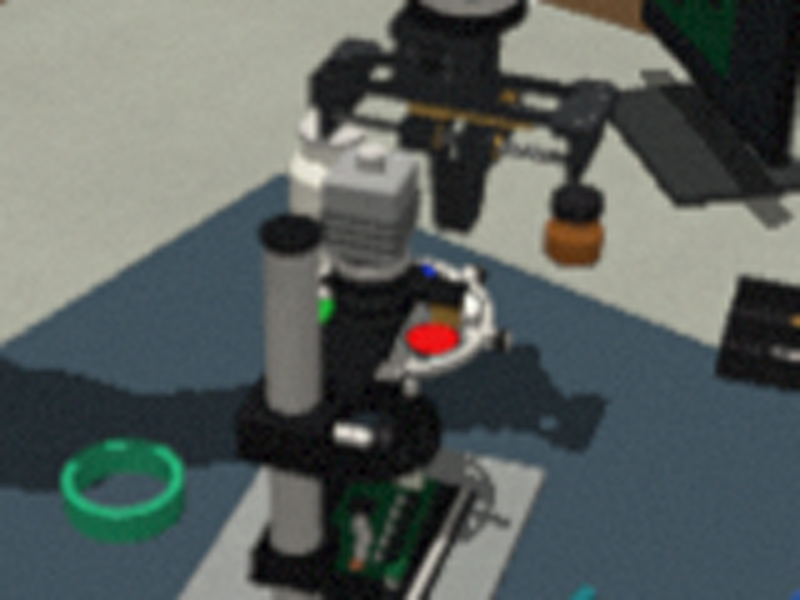

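Request:
apply_moves(plan=[{"x":0,"y":0.5,"z":1.2,"turn":0},{"x":0,"y":1.0,"z":2.6,"turn":0},{"x":0,"y":1.2,"z":4.0,"turn":0},{"x":-0.5,"y":2.5,"z":4.8,"turn":0},{"x":-1.0,"y":3.9,"z":4.8,"turn":0}])

```text
time_s: 10.65
tcp_pos: [0.4791, 0.3419, 0.3206]
tool_rot: [0.702, -0.101, 0.698, 0.103]
wrist_force: [-0.1, -0.3, -0.2]
finger_gap: 0.005
```

Request:
apply_moves(plan=[{"x":-0.5,"y":1.4,"z":0,"turn":0},{"x":-1.0,"y":2.8,"z":0,"turn":0},{"x":-1.5,"y":4.2,"z":0,"turn":0},{"x":-2.0,"y":5.6,"z":0,"turn":0},{"x":-2.0,"y":5.6,"z":0,"turn":0}])

```text
time_s: 11.15
tcp_pos: [0.4113, 0.5147, 0.3165]
tool_rot: [0.698, -0.105, 0.7, 0.108]
wrist_force: [-0.8, 0.3, 0.5]
finger_gap: 0.005
```

```bash
python3 st.py s11; python3 - <<'E'
from fit import *
im,D=save('top','top2.png'); a=cv2.imread('pics/top0.png')
cv2.imwrite('pics/t2z.png',cv2.resize(im[120:270,140:340,::-1],None,fx=4,fy=4,interpolation=cv2.INTER_CUBIC))
for k,m in hues(im).items():
    w=np.zeros_like(m); w[155:215,190:265]=1; m=m&w
    n,l,st,c=cv2.connectedComponentsWithStats(m.astype(np.uint8)); 
    if n>1: i=1+np.argmax(st[1:,4]); print(k,st[i,4],c[i].round(1))
A=[cv2.cvtColor(x,cv2.COLOR_BGR2GRAY)[130:225,248:320].astype(np.float32) for x in(a,im[:,:,::-1].copy())]
print('stand shift px',cv2.phaseCorrelate(*A))
b=cv2.imread('pics/side0.png'); e=cv2.imread('pics/s11.png')
A=[cv2.cvtColor(x,cv2.COLOR_BGR2GRAY)[195:265,215:300].astype(np.float32) for x in(b,e)]; print('side shift',cv2.phaseCorrelate(*A))
E
```

```text
11.2 [0.414  0.5116 0.3163] r 0.4279 th 107.7 jaw+90 107.1 [ 0.7  -0.68  0.17]
red 37 [229.7 166.4]
green 114 [239.8 193.1]
blue 109 [212.3 186.3]
stand shift px ((-0.04995651074936802, 0.19411979114052258), 0.9364836171821311)
side shift ((0.0024805030942616213, 0.06863378733969228), 1.010743381947647)
```

View pics/t2z.png

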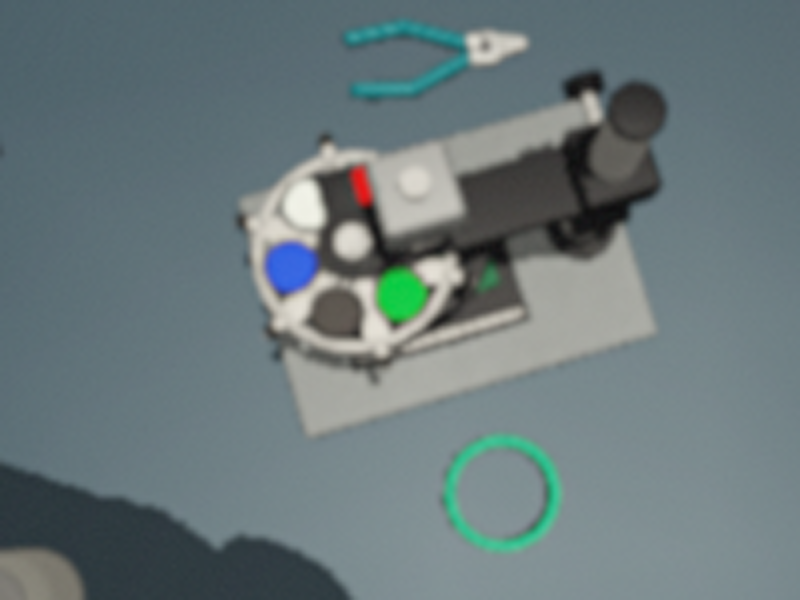

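View pics/top2.png

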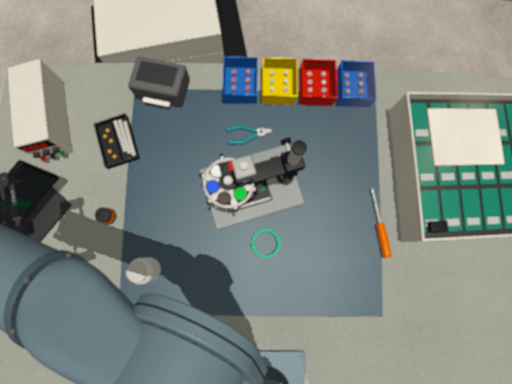

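```bash
cat > ang.py <<'E'
from fit import *
def fitw(im,ang,off):
    P={}
    for k,m in hues(im).items():
        if k not in ang: continue
        w=np.zeros_like(m); w[155:215,190:265]=1; m=m&w
        n,l,st,c=cv2.connectedComponentsWithStats(m.astype(np.uint8)); i=1+np.argmax(st[1:,4]); P[k]=atz('top',c[i],.1645)
    f=lambda p: np.concatenate([P[k][:2]-(np.array([.5438,.1039])+p[:2]+.04*np.array([np.cos(p[2]+ang[k]*np.pi/3),np.sin(p[2]+ang[k]*np.pi/3)])) for k in ang])
    s=min((least_squares(f,[0,0,a]) for a in(0,2,4)),key=lambda s:s.cost); return s.x[:2],np.degrees(s.x[2])%360+off,s.cost**.5
E
python3 - <<'E'
from ang import *
a=cv2.imread('pics/top0.png')[:,:,::-1].copy(); b=cv2.imread('pics/top2.png')[:,:,::-1].copy()
print(fitw(a,{'red':1,'green':-1},120),fitw(a,{'yellow':0,'red':1,'green':-1},120))
print(fitw(b,{'green':-1,'blue':-3},0))
E
```

```text
(array([2.95975445e-04, 1.21313568e-05]), np.float64(290.3201331633277), np.float64(0.0004353575952034509)) (array([-1.48868405e-05,  9.97688467e-06]), np.float64(290.39895258455033), np.float64(0.0007020774853715472))
(array([ 3.01903335e-05, -3.33076147e-04]), np.float64(287.033435221912), np.float64(0.000208099722598427))
```

Request:
apply_moves(plan=[{"x":0,"y":0,"z":0,"turn":0},{"x":0,"y":0,"z":0,"turn":0},{"x":0,"y":0,"z":0,"turn":0},{"x":0,"y":0,"z":0,"turn":0},{"x":0,"y":0,"z":0,"turn":0}])

```text
time_s: 11.75
tcp_pos: [0.4178, 0.508, 0.3166]
tool_rot: [0.7, -0.103, 0.699, 0.103]
wrist_force: [-0.1, -0.1, 0.1]
finger_gap: 0.004
```

```bash
python3 - <<'E'
from ang import *
im,D=save('top','top3.png'); print(fitw(im,{'green':-1,'blue':-3},0))
E
```

```text
(array([ 0.00010378, -0.0003066 ]), np.float64(287.1429483925474), np.float64(0.00021212467236550903))
```

```bash
python3 - <<'E'
from h import *
g=cv2.cvtColor(cv2.imread('pics/top3.png'),cv2.COLOR_BGR2GRAY).astype(float)
P=[]
for x in range(222,298):
    y0=228-(x-215)*26/88; ys=np.arange(int(y0)-5,int(y0)+6); d=-np.diff(g[ys,x]); d=np.clip(d,0,None)
    P.append((x,(d*(ys[:-1]+.5)).sum()/d.sum()))
W=np.array([atz('top',p,.012) for p in P])
vx,vy,_,_=cv2.fitLine(W[:,:2].astype(np.float32),cv2.DIST_HUBER,0,.001,.001).ravel(); print(np.degrees(np.arctan2(vy,vx)))
E
```

```text
-72.11818
```

The stand's axis fits at 287.9° and the yellow direction at 287.1°, so yellow is centred under the lens. Handing in.

```bash
python3 -c "
from workcell import ctrl
print(ctrl.hand_in())"
```

```text
the job is handed in; nothing more can be done
None
```

The yellow filter is now under the lens, and the job was handed in at about 12 s of robot time.

**What I did:** The wheel started with the clear filter in use (4.189). With the closed fingertips against a tab at the open edge, I flicked it two single clicks anticlockwise. I moved the hand out after each click, and at the end took it well away from the bench items. The highest wrist-force component I read was about 4 N.

**Last checks:**
- **Filter position:** In the last top picture blue lies opposite the lens, with clear, smoke, green and a sliver of red in their places. The yellow glass itself is hidden under the camera. From the glasses that show, its direction fits at 287.1°, against 287.9° for the stand's axis. That is within about 1°, and it was the same 0.5 s later.
- **Stand and bench:** The stand moved by 0.2 px or less in both views. The other things look to be where they were; I checked them by eye only, and the board only through the stand comparison.

**Disagreements:**
- At the start the wheel measured about 3° past the stand's axis.
- The side camera's network put the wheel centre about 6 to 8 mm from the top-view fit. I used the top view.
- The wheel rested a few degrees short while the fingers were still among the tabs after the first click. It settled once they were out.

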